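Show the trackball to the desk camera on its tray

ROBOT

A 6-joint arm with a two-finger parallel gripper is mounted at the origin on a cart in front of the work surface, level with it; the furniture and walls round the work are solid. World frame = base frame: x ahead of the robot, y to its left, z up, the work surface at z = 0. Lengths are in m, angles in rad, forces in N, time in s.
With the tool pointing down it reaches from about 0.35 to 0.775 m from the base axis. Payload 5.5 kg.
Tool frame: the origin (TCP) lies midway between the tips of the shut fingers; the grasp point (between the pads) lies 19 mm behind it (manip.tcp_to_grasp is the z of the grasp point in the tool frame, in m); z points along the fingers, y is the line along which they close (so a half turn about z gives the same grasp; the last joint's range is limited). The gripper opens to 85 mm and grips with 20 to 120 N. Pads are 22 mm wide; open, the fingers measure 114 mm over their backs; the gripper's body (76 mm by 85 mm) begins 54 mm behind the grasp point. The pads swing forward as they close: fully open they stand 13 mm farther back than shut.
Start: joints at [1.005, 0.313, 0.046, 1.304, 0, 1.431], TCP at [0.238, 0.524, 0.231] pointing down, gripper open.
Joint ranges: [-2.76, 2.76], [-0.86, 1.69], [-1.03, 1.26], [-2.2, 2.34], [-1.47, 1.5], [-3.14, 3.14]. Speed limits (rad/s): [2.57, 2.57, 3.14, 3.14, 3.14, 3.14].

INTERFACE

Orientations are given as [roll, pitch, yaw] about the fixed x, y, z axes, in that order (R = Rz(yaw) Ry(pitch) Rx(roll)).
In Python, from rig import readout, cams, job_done, manip gives the robot as it stands.
- The arm moves only by the shell command python3 -m pendant 'ROWS'. ROWS is a JSON object of lists of equal length, an entry for each row: "delta_pos": the shift along the tool's x, y, z in m, a list of three; "angular": the turn, a rotation vector about the tool's x, y, z in rad, a list of three; "claw": the closure, from -1 (fully open) to 1 (shut). In form: {"delta_pos": [[x, y, z], ...], "angular": [[ax, ay, az], ...], "claw": [claw, ...]}. A call has 1 to 10 rows; each row shifts and turns the commanded pose from where the row before left it, along the tool's axes as they then stand; what a row does not reach is not made up. A row lasts 1/8 s, in which the tool goes at most 62.5 mm and 10.7 degrees, less where a joint would pass 70% of its speed; a pose out of reach is approached as far as the arm can. A call with a gripper value outside its range is refused whole. The fingers move at their own pace and stop on an object; the grip force is fixed at half the most. Time passes only in rows, so rows that do not move let the fingers close. It gives the time, the measured TCP pose, the force, the opening and the grip force at its end, in the units of the state.
- readout.get_obs(): the state, without advancing time (a new reading comes with each control period).
- cams.capture(name): name is "side" or "top"; returns a dict with "image" (400x640x3 uint8, blue, green, red), "K" (3x3 intrinsics, pixels), "pose" (4x4, takes a point from camera to world coordinates). Camera axes: x right, y up, looking along -z (the intrinsics and any distortion apply to the point x, -y, -z); pixel columns grow to the right and rows downward; lengths in m; the calibration is good to about 2 mm. A picture is of the moment at which its call begins. There is no depth.
- job_done(): hands the job in; it is judged then, once.
The state is a dict: "time": time; "joints": joint angles; "qd": joint speeds; "joint_torque": joint torques, N m; "tcp_pos": TCP position; "tcp_rot": TCP orientation; "wrist_force": force on the tool from outside, world axes, zero at the start; "moment": the same for the moment, N m; "width": finger opening in m; "grip_force": force on a finger pad.
Only numpy, scipy, OpenCV 4.12 (cv2) and the standard library are available. Lean on these libraries where they do the work, as an engineer would, in place of code of your own. Each camera call takes 0.05 s, during which the arm holds its last target. There are 200 camera calls.

TASK

The loose red trackball is to be inspected by the little white desk camera: turn the red clamp knob clockwise until its steel arm is well clear of the tray, then lift the tray out of its cradle by the blue handle with the ball still lying in its pocket. Carry it to the camera and finish while holding it there in the air, still and level, ball end towards the camera, with the ball at lens height about 10 cm straight in front of the lens. Do not let the ball roll out, and do not shove or knock over the camera, the brown dropper bottle or the mint tin.

Things in the scene. Friction and masses are not known exactly. Their poses are not given: they have to be found in the camera images.
- cradle: Fixed grey base plate, 236 x 86 x 8 mm, on the desk. Origin on the desk surface (underside) below the centre of the tray seat; the plate reaches from x = -158 to +78 mm and y = -43 to +43 mm in its own frame. Low black fences, top 13 mm above the desk, surround the tray with 2 mm play. The clamp knob's axis is vertical at x = -120 mm, y = 0. z is up.
- clamp (a joint): Turn of the clamp knob about its vertical axis, rad; 0 = locked: the steel arm lies over the end of the tray plate along the cradle's +x and blocks lifting. Grows clockwise seen from above to the stop at 1.57 (arm along the cradle's -y). Starts between 0 and 0.25; clears the tray from about 0.9. Friction of 0.05 N m keeps it where it is left.
- knob_grip (a point): Point on the knob's axis at gripping height, 48 mm above the desk. The knob is an upright red bar 44 mm long, 12 mm thick, from 32 to 60 mm above the desk; its x axis runs along the bar and along the arm, towards the arm's tip: grip it across its y. The steel arm passes beneath the bar.
- tray: Loose tray, about 0.16 kg, seated in the cradle with the same axes: aluminium plate 130 (x) x 64 (y) x 6 mm, origin at the centre of its underside (8 mm above the desk when seated), z up. Upright blue handle at x = -8 mm; ball pocket at x = +44 mm.
- handle (a point): Grip point in the tray's blue upright handle: tray frame x = -8, y = 0, z = 48 mm. The handle is a block 30 (x) x 14 (y) mm whose top is 62 mm above the tray's underside; grip it across its y. The tray with ball balances within about 10 mm of the handle. Axes as the tray's.
- pocket (a point): Where the ball's centre rests: tray frame x = +44, y = 0, z = 23 mm. The pocket is a black ring, outer diameter 40 mm, only 4 mm high above the plate, in which the ball has about 6 mm play either way; tilted some 40 degrees, or jerked, the ball rolls out over it. Axes as the tray's.
- ball_center (a point): Centre of the loose red ball, diameter 34 mm, 20 g.
- camera: Loose small white desk camera on a round foot, 93 x 68 x 94 mm, 0.19 kg, standing on the desk. Origin at the centre of its underside; it looks along its own -x; z up.
- lens (a point): Centre of the black lens on the camera's front: camera frame x = -42, y = 0, z = 60 mm; axes as the camera's, so in front of the lens is -x.
- eye_drops: Bystander: standing brown dropper bottle with a black top, 33 x 34 mm, 102 mm tall; origin at its underside.
- mint_tin: Bystander: white and turquoise oblong mint tin, 63 x 105 x 26 mm, lying; origin at its underside.
- clamp_tip (a point): Tip of the clamp's steel arm: 75 mm from the knob's axis; the arm is 14 mm wide and lies 16.5 to 22.5 mm above the desk.
There are look-alikes about, which are no part of the job. There is more than one size of the part that bears ball_center; the job needs the smallest.

How it is judged:
By the outcome, as a careful person would: the job done as asked, in the order asked, and still so for the second after the job is handed in, while the arm keeps its last pose, push and grip.
It also fails if it takes over 48 s, if anything falls off the work surface, if the arm or the gripper's body presses on something with over 40 N, if the wrist force passes 120 N, or if a joint passes its speed limit or range.

## Working session

There is one attempt and no reset: what is moved stays moved. The work goes in short steps, Python scripts to look and compute and a shell command to move; the robot and the scene stay as the last step left them, time stands still between calls to the robot, and variables do not carry over. Pictures are saved under pics/ and viewed, at most 10 in all, crops included, and the job is handed in when it is done.

```bash
mkdir -p pics; ls; python3 - <<'E'
from rig import readout,cams,manip
import cv2,numpy as np
print(readout.get_obs()); print(manip.tcp_to_grasp)
for n in("side","top"):
    c=cams.capture(n); cv2.imwrite(f"pics/{n}0.png",c["image"]); print(n,c["K"],c["pose"],[k for k in c])
    np.savez(f"{n}0.npz",**c)
E
```

```text
pics
{'time': 0.0, 'joints': array([ 1.00540907e+00,  3.13987936e-01,  4.49552181e-02,  1.30360117e+00,
       -2.75602484e-05,  1.43114085e+00]), 'qd': array([-0.00132574,  0.00017697, -0.00035773,  0.00050597, -0.0013637 ,
       -0.00188045]), 'joint_torque': array([-1.64059045e-03, -4.80637872e+01,  2.98527592e+01,  1.95406924e-02,
       -3.73120167e-05,  1.04773662e-05]), 'tcp_pos': array([0.23722949, 0.52320596, 0.23040625]), 'tcp_rot': array([-3.13976915e+00, -2.28499544e-04,  2.71586069e+00]), 'wrist_force': array([1.15198980e-01, 1.01305657e+00, 2.67589214e-04]), 'moment': array([ 0.04195403, -0.04441672, -0.00441973]), 'grip_force': 0.0, 'width': 0.08530711186054855}
-0.0187
side [[402.76017993   0.         314.12422992]
 [  0.         402.76017993 197.77604816]
 [  0.           0.           1.        ]] [[-0.98233965  0.10513619 -0.15477463  0.43112559]
 [-0.18707298 -0.53624834  0.82306829  0.89208506]
 [ 0.00353663  0.83748677  0.54644615  0.68312677]
 [ 0.          0.          0.          1.        ]] ['image', 'K', 'pose']
top [[423.75319903   0.         318.52050621]
 [  0.         423.75319903 200.97188155]
 [  0.           0.           1.        ]] [[ 0.02072399  0.99197692 -0.12470886  0.47616469]
 [-0.99943916  0.01727329 -0.0286881  -0.06064857]
 [-0.0263038   0.12523345  0.99177855  1.15249348]
 [ 0.          0.          0.          1.        ]] ['image', 'K', 'pose']
```

View pics/side0.png

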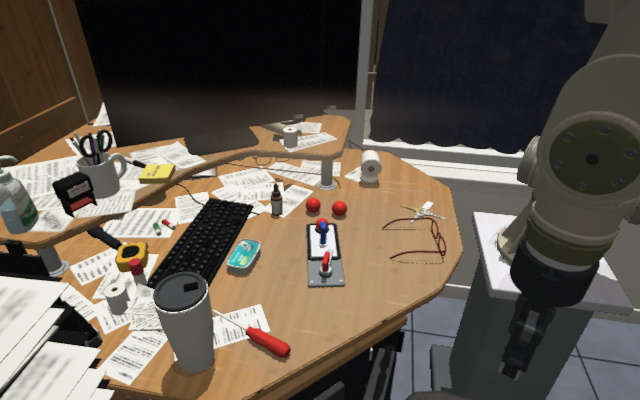

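View pics/top0.png

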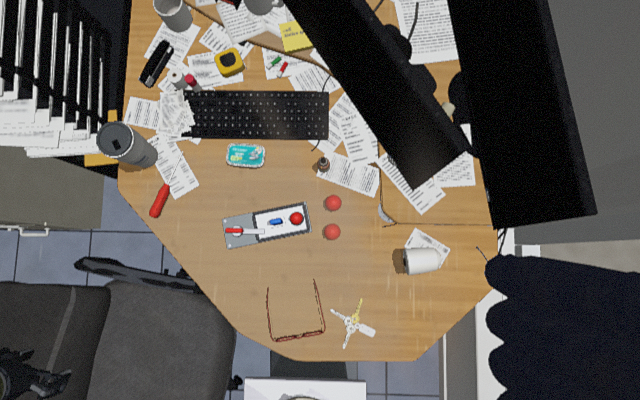

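The side view shows the cradle at about (325,255), with the dropper bottle at (276,198), the tin at (243,255) and a white camera at (371,165). It also shows two loose red balls at (313,205) and (339,208), and other white objects at (290,135) and (115,295). In the top view the cradle is at (265,226), the ball in the tray at (296,218), the loose balls at (333,203) and (332,232), and the white camera at (418,261). I'll enlarge the top view to confirm.

```bash
cat > h.py <<'E'
import numpy as np,cv2
def ray(c,u,v):
    K=c["K"];d=np.array([(u-K[0,2])/K[0,0],-(v-K[1,2])/K[1,1],-1.]);P=c["pose"];return P[:3,3],P[:3,:3]@d
def onz(c,u,v,z):
    o,d=ray(c,u,v);return (o+d*(z-o[2])/d[2])
def proj(c,p):
    P=c["pose"];q=P[:3,:3].T@(np.atleast_2d(p)-P[:3,3]).T;K=c["K"]
    return np.c_[K[0,0]*q[0]/-q[2]+K[0,2],K[1,1]*-q[1]/-q[2]+K[1,2]]
def tri(c1,a,c2,b):
    o,d=ray(c1,*a);p,e=ray(c2,*b);s=np.linalg.lstsq(np.c_[d,-e],p-o,rcond=None)[0]
    x,y=o+d*s[0],p+e*s[1];return (x+y)/2,np.linalg.norm(x-y)
E
python3 - <<'E'
import numpy as np,cv2
from h import *
t=np.load("top0.npz");s=np.load("side0.npz")
a=cv2.resize(t["image"][135:285,210:460],None,fx=3.2,fy=3.2,interpolation=cv2.INTER_CUBIC)
cv2.imwrite("pics/c1.png",a)
a=cv2.resize(s["image"][140:290,220:420],None,fx=4,fy=4,interpolation=cv2.INTER_CUBIC)
cv2.imwrite("pics/c2.png",a)
for n,a,b in [("trayball",(296,218),(323,225)),("ballA",(333,203),(313,205)),("ballA'",(333,203),(339,208)),("ballB",(332,232),(339,208)),("cam",(418,261),(371,165))]:
    print(n,tri(t,a,s,b))
for n,c in(("top",t),("side",s)):
    h=cv2.cvtColor(c["image"],cv2.COLOR_BGR2HSV);m=((h[...,0]<6)|(h[...,0]>174))&(h[...,1]>150)&(h[...,2]>80)
    k,_,st,ce=cv2.connectedComponentsWithStats(m.astype(np.uint8))
    print(n,[(st[i].tolist(),ce[i].round(1).tolist()) for i in range(1,k) if st[i,4]>15])
E
```

```text
trayball (array([0.56960823, 0.03096381, 0.02667945]), np.float64(0.0025474735555625367))
ballA (array([ 0.61418725, -0.06691064,  0.02073842]), np.float64(0.0010584260143714065))
ballA' (array([ 0.57547242, -0.067953  ,  0.02336099]), np.float64(0.07520758200815364))
ballB (array([ 0.53673859, -0.06550516,  0.0212343 ]), np.float64(0.002053060589898617))
cam (array([ 0.46395304, -0.28629982,  0.05271481]), np.float64(0.000715759915441369))
top [([223, 0, 10, 4, 16], [228.1, 1.2]), ([281, 62, 7, 10, 30], [283.6, 66.4]), ([185, 74, 11, 11, 73], [189.7, 79.2]), ([149, 184, 20, 34, 316], [159.2, 201.3]), ([327, 196, 14, 14, 148], [333.4, 201.9]), ([290, 213, 12, 11, 110], [295.8, 218.0]), ([325, 225, 15, 14, 134], [332.2, 231.6]), ([226, 228, 17, 5, 57], [233.3, 229.8])]
side [([70, 197, 22, 13, 120], [79.8, 202.8]), ([306, 198, 14, 13, 145], [312.7, 204.1]), ([332, 201, 15, 13, 147], [339.0, 207.1]), ([316, 218, 12, 10, 53], [321.0, 221.7]), ([162, 220, 7, 5, 21], [164.9, 221.9]), ([323, 252, 6, 19, 79], [325.3, 260.1]), ([128, 259, 13, 8, 76], [134.2, 262.4]), ([246, 327, 44, 29, 559], [267.9, 341.0])]
```

View pics/c1.png

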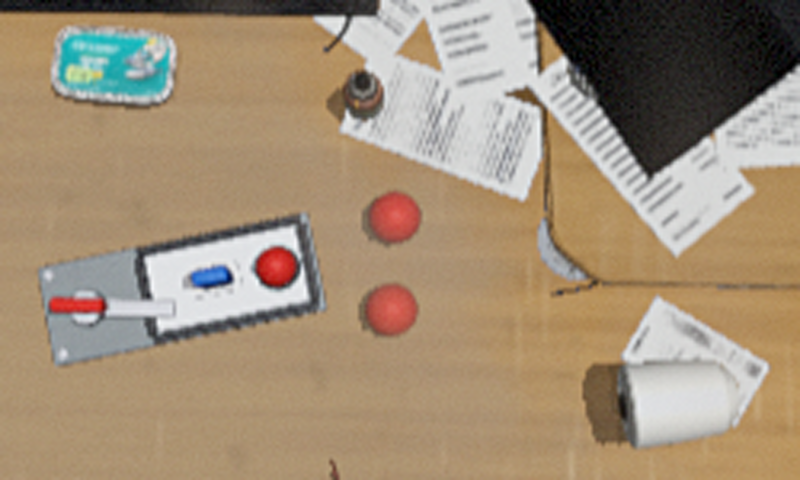

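View pics/c2.png

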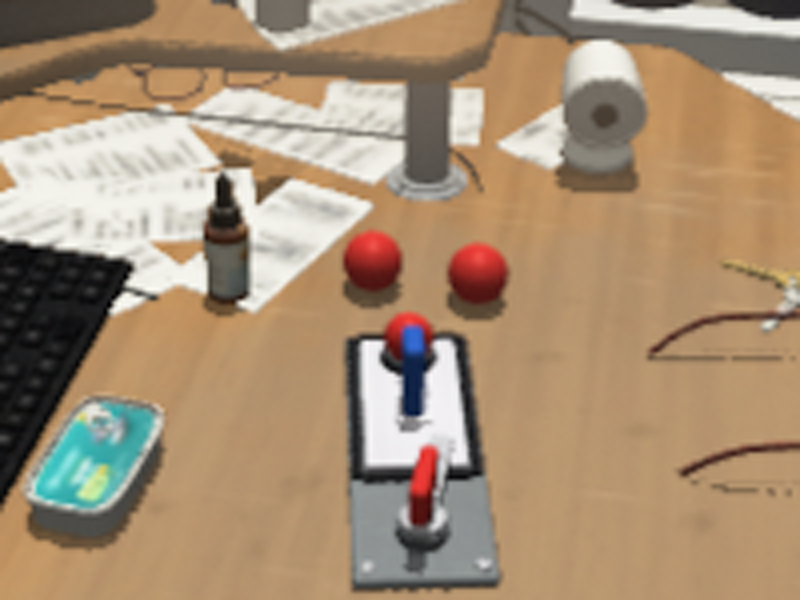

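The ball in the tray at top (296,218) is about 11 px across. The loose balls at (333,203) and (332,232) are about 14–15 px, so the tray ball is the smallest and is in the pocket, and it is the one meant. The white desk camera is at top (418,261), with its lens facing left (+y). Next I'll fit the poses.

```bash
python3 - <<'E'
import numpy as np,cv2
from h import *
from scipy.optimize import least_squares
t=np.load("top0.npz");s=np.load("side0.npz")
T=lambda u,v:(u/3.2+210-.3,v/3.2+135-.3); S=lambda u,v:(u/4+220-.4,v/4+140-.4)
X=lambda p,l:np.array([p[0]+np.cos(p[2])*l[0]-np.sin(p[2])*l[1],p[1]+np.sin(p[2])*l[0]+np.cos(p[2])*l[1],l[2]])
a=.043
obs=[(t,T(38,270),(-.158,a,.008)),(t,T(58,365),(-.158,-a,.008)),(t,T(327,306),(.078,-a,.008)),(t,T(307,212),(.078,a,.008)),
(s,S(353,588),(-.158,a,.004)),(s,S(497,582),(-.158,-a,.004)),(t,T(88,306),(-.12,0,.024)),
(t,T(212,275),(-.008,0,.070)),(s,S(411,338),(-.008,0,.068))]
f=lambda p:np.concatenate([proj(c,X(p,l))[0]-uv for c,uv,l in obs])
r=least_squares(f,[.54,.05,-1.4],loss="soft_l1");p=r.x;print(p,np.degrees(p[2]));print(f(p).reshape(-1,2).round(1))
for n,l in dict(knob=(-.12,0,.048),handle=(-.008,0,.056),pocket=(.044,0,.031)).items(): print(n,X(p,l).round(4))
print("tip",onz(t,*T(175,308),.0225))
k=onz(t,*T(77,305),.06);print("knob bar top centre",k)
# camera: lens & body
print("lens", tri(t,T(623,402),s,S(604,116)))
for q in[(622,365),(634,447),(735,437),(728,363)]:print(onz(t,*T(*q),.06))
print("body axis z.06",onz(t,*T(628,405),.06),onz(t,*T(735,400),.06), "foot",onz(s,*S(598,165),0.0))
print("drop",onz(t,*T(366,95),.05),"tin",onz(t,*T(114,65),.026))
for b in[(333.4,202.5),(332.2,231.8)]:print("ball",onz(t,*b,.022))
E
```

```text
[ 0.56259707  0.07299121 -1.3405298 ] -76.80669989634724
[[-0.3 -1. ]
 [-0.9  0.4]
 [ 0.5  0.5]
 [ 0.3 -1. ]
 [-0.1 -1.2]
 [ 1.  -0.7]
 [-0.7 -0. ]
 [-0.7 -0.5]
 [ 0.5 -0.2]]
knob [0.5352 0.1898 0.048 ]
handle [0.5608 0.0808 0.056 ]
pocket [0.5726 0.0302 0.031 ]
tip [0.53495413 0.11513827 0.0225    ]
knob bar top centre [0.53389264 0.18901828 0.06      ]
lens (array([ 0.46409323, -0.25070475,  0.05866151]), np.float64(0.002511951860690919))
[ 0.49455105 -0.24976218  0.06      ]
[ 0.43029526 -0.25891564  0.06      ]
[ 0.43982995 -0.33830581  0.06      ]
[ 0.49784183 -0.33363585  0.06      ]
body axis z.06 [ 0.46308574 -0.25436042  0.06      ] [ 0.46879443 -0.33873258  0.06      ] foot [ 0.46470369 -0.27302043  0.        ]
drop [ 0.71279639 -0.04146063  0.05      ] tin [0.74078487 0.17444463 0.026     ]
ball [ 0.61487551 -0.0680111   0.022     ]
ball [ 0.5362154  -0.06610184  0.022     ]
```

```bash
python3 -m pendant '{"delta_pos":[[0,0,0],[0,0,0],[0,0,0],[0,0,0],[0,0,0],[0,0,0],[0,0,0],[0,0,0],[0,0,0],[0,0,0]],"angular":[[0,0,-0.18],[0,0,-0.18],[0,0,-0.18],[0,0,-0.18],[0,0,-0.18],[0,0,-0.18],[0,0,-0.18],[0,0,-0.18],[0,0,-0.18],[0,0,-0.18]],"claw":[-1,-1,-1,-1,-1,-1,-1,-1,-1,-1]}'
python3 -m pendant '{"delta_pos":[[0,0,0],[0,0,0]],"angular":[[0,0,-0.18],[0,0,-0.015]],"claw":[-1,-1]}'
```

```text
time: 1.35
tcp_pos: [0.2373, 0.5234, 0.2308]
tcp_rot: [3.141, -0.001, -1.761]
wrist_force: [0.1, -0.8, 1.0]
width: 0.0856
grip_force: 0.0
time: 1.6
tcp_pos: [0.2374, 0.5234, 0.2308]
tcp_rot: [3.141, -0.001, -1.574]
wrist_force: [0.2, 0.4, -0.6]
width: 0.0852
grip_force: 0.0
```

```bash
python3 -m pendant '{"delta_pos":[[0.037,-0.033,0.011],[0.037,-0.033,0.011],[0.037,-0.033,0.011],[0.037,-0.033,0.011],[0.037,-0.033,0.011],[0.037,-0.033,0.011],[0.037,-0.033,0.011],[0.037,-0.033,0.011],[0.037,-0.034,0.012],[0,0,0]],"angular":[[0,0,0],[0,0,0],[0,0,0],[0,0,0],[0,0,0],[0,0,0],[0,0,0],[0,0,0],[0,0,0],[0,0,0]],"claw":[-1,-1,-1,-1,-1,-1,-1,-1,-1,-1]}'
```

```text
time: 2.85
tcp_pos: [0.5365, 0.1874, 0.1299]
tcp_rot: [3.14, -0.001, -1.58]
wrist_force: [-0.8, 0.1, 0.6]
width: 0.085
grip_force: 0.0
```

```bash
python3 -m pendant '{"delta_pos":[[-0.002,0.0015,0.03],[0,0,0.03],[0,0,0.025],[0,0,0.014],[0,0,0]],"angular":[[0,0,0],[0,0,0],[0,0,0],[0,0,0],[0,0,0]],"claw":[-1,-1,-1,-1,-1]}'
python3 - <<'E'
from rig import cams
import cv2,numpy as np
a=cams.capture("side")["image"][150:300,240:400];b=cams.capture("top")["image"][150:300,180:340]
cv2.imwrite("pics/k1.png",cv2.resize(np.hstack([a,b]),None,fx=2.5,fy=2.5,interpolation=cv2.INTER_CUBIC))
E
```

```text
time: 3.48
tcp_pos: [0.5324, 0.1926, 0.0316]
tcp_rot: [3.14, -0.0, -1.573]
wrist_force: [-0.1, 0.0, -0.0]
width: 0.0855
grip_force: 0.0
```

View pics/k1.png

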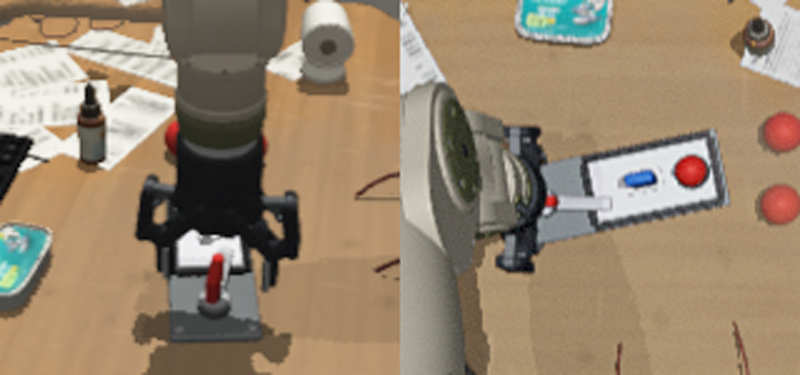

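The fingers straddle the red bar, at (215,280) in the left half. I'll centre and close.

```bash
python3 -m pendant '{"delta_pos":[[0.0025,-0.0025,0],[0,0,0],[0,0,0],[0,0,0],[0,0,0],[0,0,0],[0,0,0]],"angular":[[0,0,0],[0,0,0],[0,0,0],[0,0,0],[0,0,0],[0,0,0],[0,0,0]],"claw":[-1,1,1,1,1,1,1]}'
```

```text
time: 4.45
tcp_pos: [0.5344, 0.1897, 0.0323]
tcp_rot: [3.139, -0.0, -1.572]
wrist_force: [-5.3, 0.0, 4.7]
width: 0.0111
grip_force: 59.3
```

```bash
python3 -m pendant '{"delta_pos":[[0,0,0],[0,0,0],[0,0,0],[0,0,0],[0,0,0],[0,0,0],[0,0,0],[0,0,0],[0,0,0],[0,0,0]],"angular":[[0,0,0.12],[0,0,0.12],[0,0,0.12],[0,0,0.12],[0,0,0.12],[0,0,0.12],[0,0,0.12],[0,0,0.12],[0,0,0.12],[0,0,0.12]],"claw":[1,1,1,1,1,1,1,1,1,1]}'
python3 -m pendant '{"delta_pos":[[0,0,0],[0,0,0]],"angular":[[0,0,0.06],[0,0,0]],"claw":[1,1]}'
```

```text
time: 5.7
tcp_pos: [0.5321, 0.1913, 0.0323]
tcp_rot: [3.137, -0.005, -2.774]
wrist_force: [-10.9, 5.3, 9.9]
width: 0.0111
grip_force: 60.0
time: 5.95
tcp_pos: [0.5321, 0.1914, 0.0323]
tcp_rot: [3.137, -0.005, -2.831]
wrist_force: [-10.5, 5.9, 9.7]
width: 0.0113
grip_force: 60.0
```

```bash
python3 -m pendant '{"delta_pos":[[0,0,0],[0,0,0],[0,0,0],[0,0,-0.02],[0,0,-0.04],[0,0,-0.05],[0,0,0]],"angular":[[0,0,0],[0,0,0],[0,0,0],[0,0,0],[0,0,0],[0,0,0],[0,0,0]],"claw":[-1,-1,-1,-1,-1,-1,-1]}'
python3 -m pendant '{"delta_pos":[[0,0,0],[0,0,0],[0,0,0],[0,0,0],[0,0,0],[0,0,0],[0,0,0],[0,0,0],[0,0,0],[0,0,0]],"angular":[[0,0,0.18],[0,0,0.18],[0,0,0.18],[0,0,0.18],[0,0,0.18],[0,0,0.18],[0,0,0.18],[0,0,0.18],[0,0,0.18],[0,0,0.03]],"claw":[-1,-1,-1,-1,-1,-1,-1,-1,-1,-1]}'
python3 - <<'E'
from rig import cams,readout
import cv2,numpy as np
from h import *
o=readout.get_obs();print(o["tcp_pos"],o["tcp_rot"],o["joints"][5])
cs=cams.capture("side");ct=cams.capture("top");np.savez("side1.npz",**cs);np.savez("top1.npz",**ct)
a=cs["image"][150:300,240:400];b=ct["image"][150:300,180:340]
cv2.imwrite("pics/k2.png",cv2.resize(np.hstack([a,b]),None,fx=2.5,fy=2.5,interpolation=cv2.INTER_CUBIC))
E
```

```text
time: 6.82
tcp_pos: [0.5394, 0.1902, 0.1468]
tcp_rot: [-3.141, 0.009, -2.833]
wrist_force: [0.9, -0.4, -0.6]
width: 0.0855
grip_force: 0.0
time: 8.07
tcp_pos: [0.5357, 0.1895, 0.1413]
tcp_rot: [-3.14, -0.0, 1.801]
wrist_force: [0.4, 0.1, -0.4]
width: 0.0855
grip_force: 0.0
[0.53567701 0.18947219 0.14133635] [-3.14037694e+00 -3.67247886e-05  1.80082357e+00] 1.5394771368367433
```

View pics/k2.png

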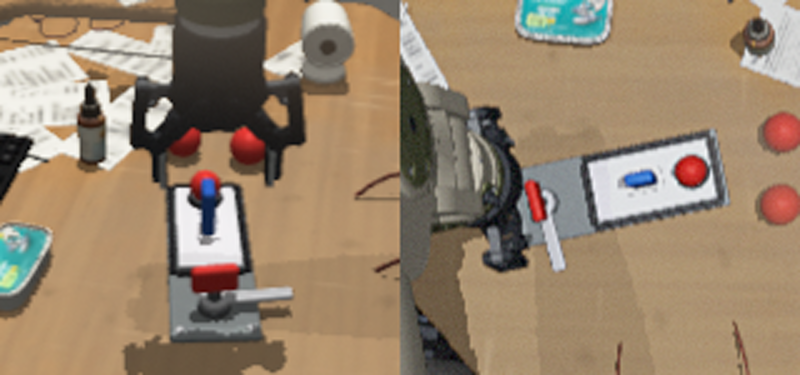

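The steel arm now points along the cradle's −y and is fully clear, and the ball is in its pocket. Next I'll move over the handle and go down.

```bash
python3 -m pendant '{"delta_pos":[[-0.03,0,0],[-0.035,0,0],[-0.03,0,0],[-0.0165,-0.0005,0],[0,0,0],[0,0,0]],"angular":[[0,0,0],[0,0,0],[0,0,0],[0,0,0],[0,0,0],[0,0,0]],"claw":[-1,-1,-1,-1,-1,-1]}'
python3 -m pendant '{"delta_pos":[[0,0,0.03],[0,0,0.03],[0,0,0.025],[0,0,0.015],[0,0,0.004],[0,0,0]],"angular":[[0,0,0],[0,0,0],[0,0,0],[0,0,0],[0,0,0],[0,0,0]],"claw":[-1,-1,-1,-1,-1,-1]}'
```

```text
time: 8.93
tcp_pos: [0.5606, 0.0818, 0.1422]
tcp_rot: [-3.141, -0.001, 1.802]
wrist_force: [-0.0, 0.3, -0.1]
width: 0.0852
grip_force: 0.0
time: 9.68
tcp_pos: [0.5613, 0.0814, 0.0388]
tcp_rot: [3.141, 0.0, 1.801]
wrist_force: [0.4, -0.2, -0.3]
width: 0.0857
grip_force: 0.0
```

```bash
python3 -m pendant '{"delta_pos":[[0,0,0],[0,0,0],[0,0,0],[0,0,0],[0,0,0],[0,0,0],[0,0,0],[0,0,0]],"angular":[[0,0,0],[0,0,0],[0,0,0],[0,0,0],[0,0,0],[0,0,0],[0,0,0],[0,0,0]],"claw":[-0.3,0,0.3,0.6,1,1,1,1]}'
python3 - <<'E'
import numpy as np,cv2
t=np.load("top0.npz")["image"][230:290,385:460];s=np.load("side0.npz")["image"][140:200,345:420]
cv2.imwrite("pics/cam.png",cv2.resize(np.hstack([t,s]),None,fx=5,fy=5,interpolation=cv2.INTER_CUBIC))
E
```

```text
time: 10.68
tcp_pos: [0.5611, 0.081, 0.0386]
tcp_rot: [3.141, 0.0, 1.801]
wrist_force: [-0.6, -0.9, 4.3]
width: 0.013
grip_force: 59.2
```

View pics/cam.png

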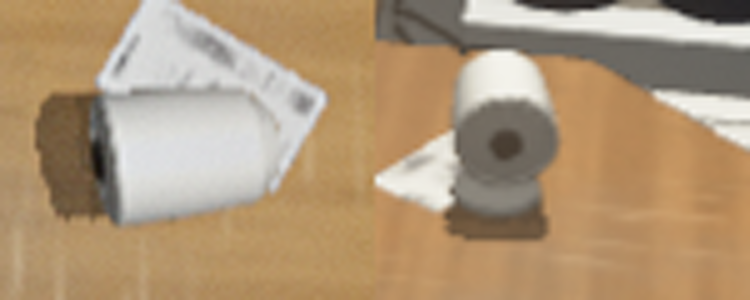

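```bash
python3 -m pendant '{"delta_pos":[[0,0,-0.002],[0,0,-0.005],[0,0,-0.009],[0,0,-0.013],[0,0,-0.015],[0,0,-0.015],[0,0,-0.012],[0,0,-0.007],[0,0,-0.002],[0,0,0]],"angular":[[0,0,0],[0,0,0],[0,0,0],[0,0,0],[0,0,0],[0,0,0],[0,0,0],[0,0,0],[0,0,0],[0,0,0]],"claw":[1,1,1,1,1,1,1,1,1,1]}'
python3 - <<'E'
from rig import cams,readout
import cv2,numpy as np
cs=cams.capture("side");ct=cams.capture("top")
a=cs["image"][130:280,240:400];b=ct["image"][150:300,220:380]
cv2.imwrite("pics/l1.png",cv2.resize(np.hstack([a,b]),None,fx=2.5,fy=2.5,interpolation=cv2.INTER_CUBIC))
E
```

```text
time: 11.92
tcp_pos: [0.5607, 0.081, 0.118]
tcp_rot: [-3.141, -0.0, 1.801]
wrist_force: [-0.0, 0.9, -2.1]
width: 0.0133
grip_force: 58.4
```

View pics/l1.png

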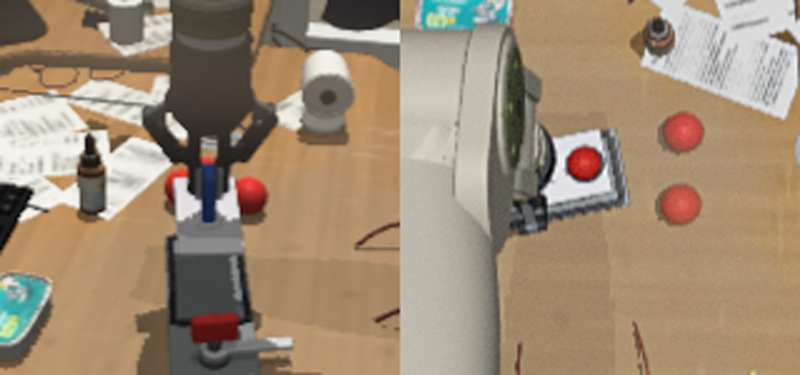

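The tray is level in the gripper with the ball in its pocket. I'll carry it smoothly, turn, then lower.

```bash
python3 -m pendant '{"delta_pos":[[-0.003,-0.003,0],[-0.007,-0.007,0],[-0.011,-0.011,0],[-0.015,-0.015,0],[-0.018,-0.018,0],[-0.020,-0.020,0],[-0.020,-0.020,0],[-0.018,-0.018,0],[-0.015,-0.015,0],[-0.011,-0.011,0]],"angular":[[0,0,0],[0,0,0],[0,0,0],[0,0,0],[0,0,0],[0,0,0],[0,0,0],[0,0,0],[0,0,0],[0,0,0]],"claw":[1,1,1,1,1,1,1,1,1,1]}'
python3 -m pendant '{"delta_pos":[[-0.007,-0.007,0],[-0.005,-0.004,0],[-0.0015,-0.0015,0],[0,0,0],[0,0,0],[0,0,0],[0,0,0],[0,0,0],[0,0,0]],"angular":[[0,0,0],[0,0,0],[0,0,0.01],[0,0,0.03],[0,0,0.04],[0,0,0.03],[0,0,0.024],[0,0,0],[0,0,0]],"claw":[1,1,1,1,1,1,1,1,1]}'
python3 -m pendant '{"delta_pos":[[0,0,0.002],[0,0,0.006],[0,0,0.010],[0,0,0.012],[0,0,0.010],[0,0,0.007],[0,0,0.003],[0,0,0],[0,0,0]],"angular":[[0,0,0],[0,0,0],[0,0,0],[0,0,0],[0,0,0],[0,0,0],[0,0,0],[0,0,0],[0,0,0]],"claw":[1,1,1,1,1,1,1,1,1]}'
python3 - <<'E'
from rig import cams,readout
import cv2,numpy as np
cs=cams.capture("side");ct=cams.capture("top");np.savez("side2.npz",**cs);np.savez("top2.npz",**ct)
a=cs["image"][110:260,300:460];b=ct["image"][180:330,310:470]
cv2.imwrite("pics/e1.png",cv2.resize(np.hstack([a,b]),None,fx=2.5,fy=2.5,interpolation=cv2.INTER_CUBIC))
for n,c in(("top",ct),("side",cs)):
    h=cv2.cvtColor(c["image"],cv2.COLOR_BGR2HSV);m=((h[...,0]<6)|(h[...,0]>174))&(h[...,1]>150)&(h[...,2]>80)
    k,_,st,ce=cv2.connectedComponentsWithStats(m.astype(np.uint8))
    print(n,[(st[i].tolist(),ce[i].round(1).tolist()) for i in range(1,k) if st[i,4]>15 and st[i,0]>290])
E
```

```text
time: 13.28
tcp_pos: [0.4567, -0.0862, 0.1184]
tcp_rot: [3.142, 0.0, 1.799]
wrist_force: [0.8, 0.1, -2.3]
width: 0.0133
grip_force: 58.6
time: 14.4
tcp_pos: [0.449, -0.1007, 0.1183]
tcp_rot: [3.142, -0.0, 1.667]
wrist_force: [0.2, -0.8, -1.8]
width: 0.0136
grip_force: 58.5
time: 15.52
tcp_pos: [0.4493, -0.1009, 0.0686]
tcp_rot: [3.141, 0.0, 1.667]
wrist_force: [0.6, -0.5, -2.3]
width: 0.0132
grip_force: 58.5
top [([326, 195, 15, 15, 152], [333.2, 202.0]), ([325, 225, 15, 13, 131], [331.9, 231.2])]
side [([306, 198, 14, 13, 144], [312.7, 204.0]), ([332, 201, 15, 13, 147], [339.1, 207.1]), ([316, 256, 20, 11, 173], [325.5, 260.5])]
```

View pics/e1.png

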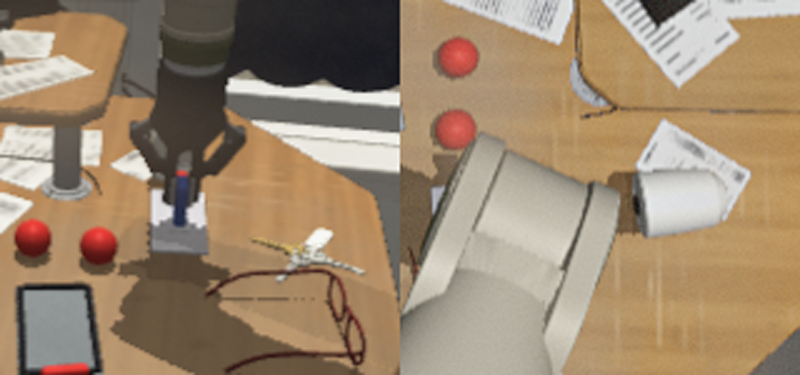

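```bash
python3 - <<'E'
import numpy as np,cv2
from h import *
s=np.load("side2.npz")
print(proj(s,[[.454,-.1525,.06],[.454,-.1525,.077],[.4493,-.1009,.1]]))
h=cv2.cvtColor(s["image"],cv2.COLOR_BGR2HSV);m=((h[...,0]<8)|(h[...,0]>172))&(h[...,1]>120)&(h[...,2]>60)
v,u=np.nonzero(m[165:195,350:395]);print(list(zip(u+350,v+165)))
E
```

```text
[[371.24870683 184.15850028]
 [371.71322585 179.25217422]
 [372.781044   181.49366879]]
[(np.int64(370), np.int64(178)), (np.int64(371), np.int64(178)), (np.int64(372), np.int64(178)), (np.int64(373), np.int64(178)), (np.int64(370), np.int64(179)), (np.int64(371), np.int64(179)), (np.int64(372), np.int64(179)), (np.int64(373), np.int64(179)), (np.int64(374), np.int64(179))]
```

The ball's red cap shows at side (372,178.5), where a ball lying in the pocket is predicted, and the camera and loose balls have not moved. I'll hand in.

```bash
python3 -m pendant '{"delta_pos":[[0,0,0],[0,0,0],[0,0,0],[0,0,0]],"angular":[[0,0,0],[0,0,0],[0,0,0],[0,0,0]],"claw":[1,1,1,1]}'; python3 -c "
from rig import job_done
print(job_done())"
```

```text
time: 16.12
tcp_pos: [0.4489, -0.1008, 0.0683]
tcp_rot: [3.142, -0.0, 1.667]
wrist_force: [-0.3, 0.8, -1.6]
width: 0.0125
grip_force: 58.5
the job is handed in; nothing more can be done
None
```

I handed the job in at 16.1 s with the clamp turned clear and the tray held still and level, ball in its pocket, about 10 cm in front of the lens at lens height; the camera's facing is only known to about 2–3°, so the ball may sit up to 4 mm off the lens axis.

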